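Swap the mixing beaker on the glaze scale

ROBOT

A 6-joint arm with a two-finger parallel gripper is mounted at the origin on the work surface. World frame = base frame: x ahead of the robot, y to its left, z up, the work surface at z = 0. Lengths are in mm, angles in rad, forces in N, time in s.
With the tool pointing down it reaches from about 250 to 800 mm from the base axis. Payload 8.5 kg.
Tool frame: the origin (TCP) lies midway between the tips of the shut fingers; the grasp point (between the pads) lies 19 mm behind it; z points along the fingers, x is the direction in which the jaws open and shut, and the axes are right-handed (so a half turn about z gives the same grasp; the last joint's range is limited). The gripper opens to 85 mm and grips with 20 to 120 N. Pads are 22 mm wide; open, the fingers measure 114 mm over their backs; the gripper's body (76 mm by 85 mm) begins 54 mm behind the grasp point. The pads swing forward as they close: fully open they stand 13 mm farther back than shut.
Start: joints at [-1.264, 0.238, -0.013, 1.319, 0, 1.571], TCP at [158.54, -500.444, 231.276] pointing down, gripper open.
Joint ranges: [-2.66, 2.66], [-1.03, 1.9], [-1.14, 1.46], [-1.82, 2.27], [-1.45, 1.34], [-3.14, 3.14]. Speed limits (rad/s): [2.22, 2.22, 2.79, 3.14, 3.14, 3.14].

INTERFACE

Orientations are given as a 3x3 rotation matrix whose columns are the frame's x, y, z axes.
In Python, from station import * gives the robot as it stands. The module is installed in compiled form; this text tells all that it offers.
- The arm moves only by the tool servo_tool, never from a script. Its arguments are lists of equal length, an entry for each row: "hand": the closure, from 0 (fully open) to 1 (shut); "travel": the shift along the tool's x, y, z in m, a list of three; "turn": the turn, a rotation vector about the tool's x, y, z in degrees, a list of three. In form: {"hand": [hand, ...], "travel": [[dx, dy, dz], ...], "turn": [[rx, ry, rz], ...]}. A call has 1 to 10 rows; each row is the pose to reach, as a shift and turn from the pose measured when the call began, along the tool's axes at that moment; what a row does not reach only later rows make up. A row lasts 1/10 s, in which the tool goes at most 50 mm and 8.59 degrees, less where a joint would pass 70% of its speed; a pose out of reach is approached as far as the arm can. A call with a gripper value outside its range is refused whole. The fingers move at their own pace and stop on an object; "force" is the grip in N (left out, the last holds). Time passes only in rows, so rows that repeat a pose let the fingers close. It gives the time, the measured TCP pose, the force and the opening at its end, in the units of the state.
- state(): the state, without advancing time (a new reading comes with each control period).
- grab_frame(name): name is "scene" or "top"; returns the picture (480x640x3 uint8, red, green, blue); there is no depth.
- get_calibration(name): a dict with "mtx" (3x3 intrinsics, pixels), "R" (3x3) and "t" (3): a world point X has camera coordinates R X + t. Camera axes: x right, y down, z forward; pixel columns grow to the right and rows downward; lengths in mm; the calibration is good to about 2 mm. A picture is of the moment at which its call begins. get_calibration takes no time and is no camera call.
- close_job(): hands the job in, once; it reports no verdict.
The state is a dict: "t": time; "qpos": joint angles; "joint_vel": joint speeds; "joint_efforts": joint torques, N m; "tool_pos": TCP position; "tcp_rot": TCP orientation; "contact_force": force on the tool from outside, world axes, zero at the start; "wrist_torque": the same for the moment, N m; "finger_gap": finger opening in mm.
Only numpy, scipy, OpenCV 4.12 (cv2) and the standard library are available. Lean on these libraries where they do the work, as an engineer would, in place of code of your own. Each camera call takes 0.05 s, during which the arm holds its last target.

TASK

Change the mixing beaker on the glaze scale: stand the used one that is on the pan upright in the empty half of the wash-up tray, then lift only the top clean beaker off the nested stack, leaving the ones below nested where they stand, and set it upright in the middle of the scale pan. Once you have let go of it, press the wide tare key right down and release it, without pressing the round power key. Set the beakers down rather than dropping them, and do not push about or tip the jars, bottle, jug and mug standing around.

Things in the scene. Friction and masses are not known exactly. Their poses are not given: they have to be found in the camera images.
- beaker_used: The used beaker, standing on the scale pan at the start. All four beakers are alike: white plastic, tapered, open on top, 105 mm high, 42 mm outer diameter at the foot and 64 mm just under the rim band; the rim band is the top 8 mm, upright, 67 mm outer diameter; wall 2 mm; about 60 g. Origin: centre of the underside; z up along its axis.
- beaker_top: The clean beaker on top of the nested stack; same shape as beaker_used. Nested, its foot rests on lugs inside the beaker below, 34 mm above that one's underside, so the upper 34 mm of it show above the rim of the next, with about 1.5 mm play all round; 71 mm of it sit inside. Rim 173 mm above the table at the start. Origin: centre of the underside; z up.
- beaker_mid: The middle beaker of the stack, rim 139 mm above the table; to be left in the stack. Same shape and origin.
- beaker_low: The bottom beaker of the stack, standing on the table, rim 105 mm high; to be left. Same shape and origin.
- scale: Bench scale, fixed to the table, grey. Origin on the table under the middle of the pan; its keys are on the side towards -x of its own axes, y to the left of someone at the keys, z up. Housing from x = -150 to +85 mm, y = -95 to +95 mm, 38 mm high.
- pan (a point): Centre of the top face of the scale's flat steel pan (160 mm in the scale's x by 170 mm in y, rigid), 48 mm above the table.
- tare_top (a point): Middle of the top of the tare key: a white bar 42 mm long (scale's y) by 20 mm wide (scale's x), at x = -118, y = +60 mm in the scale's axes, 47 mm above the table, standing 9 mm proud of the housing.
- tare (a joint): Travel of the tare key: 0 up, 0.004 m fully down; pressed straight down, sprung back, about 1.5 N to start and 5 N fully down.
- power (a joint): Travel of the round power key (16 mm diameter, at x = -118, y = -66 mm in the scale's axes, top 46 mm above the table): 0 up, 0.004 m down; leave it alone.
- tray: Wash-up tray, fixed to the table, grey plastic, open on top, 260 mm (its x) by 180 mm (its y), walls 45 mm high and 4 mm thick (the rolled lip reaches 8 mm further out). Origin: centre of the underside; z up. The half towards its -x holds an upturned clay bowl (120 mm across, up to 60 mm high, centred at x = -60, y = 12 mm) and a wooden scraper; the half towards +x is empty.
- tray_clear (a point): Middle of the empty half of the tray, on its inner floor (4 mm above the table), 65 mm towards the tray's +x from its centre.
- tool_jar: Loose jar of wooden tools close beside the stack: jar 80 mm diameter and 110 mm high, tools spreading to 44 mm from its axis and up to 208 mm high. Origin: centre of the underside; z up.
- spray_bottle: Loose spray bottle close beside the stack, more than a quarter turn round it from the tool jar: 66 mm diameter up to a shoulder 160 mm high, its head reaches 205 mm high and 35 mm from the axis. Origin: centre of the underside; z up.
- jug: Loose 1 litre measuring jug: 104 mm diameter at the rim, 130 mm high, its handle reaches 88 mm from the axis towards its own +x. Origin: centre of the underside; z up.
- brush_mug: Loose mug of brushes: 76 mm diameter, 90 mm high, its handle reaches 65 mm from the axis towards its own +y, brushes up to 176 mm high. Origin: centre of the underside; z up.
There are look-alikes about, which are no part of the job. What is shaped like the beaker_top but purple is not meant.

How it is judged (in metres and radians):
On the way, in this order (a step that is already met when the one before it is completed fails the run):
1. the used beaker stands upright in the empty half of the tray, let go (x of beaker_used in the frame of tray between 0 and 0.1 m and y of beaker_used in the frame of tray between -0.065 and 0.065 m and z of beaker_used in the frame of tray below 0.009 m and angle between beaker_used's own z axis and vertical below 0.1 rad and contact force between the fingers and beaker_used below 0.05 N and linear speed of beaker_used below 0.02 m/s), for 0.2 s.
2. the top clean beaker has been lifted clear of the stack while the other two stay nested in place (z of beaker_top in the frame of beaker_mid above 0.108 m and distance of each of beaker_mid, beaker_low from where it was at the start of the episode below 0.025 m and angle between each of beaker_mid, beaker_low's own z axis and vertical below 0.1 rad and z of beaker_mid in the frame of beaker_low below 0.038 m), for 0.1 s.
3. the clean beaker stands upright in the middle of the scale pan, let go (horizontal distance between beaker_top and pan below 0.025 m and z of beaker_top in the frame of pan between -0.005 and 0.005 m and angle between beaker_top's own z axis and vertical below 0.08 rad and contact force between the fingers and beaker_top below 0.05 N and linear speed of beaker_top below 0.02 m/s), for 0.2 s.
4. the tare key is pressed down with the clean beaker on the pan (value of joint tare above 0.003 m and horizontal distance between beaker_top and pan below 0.025 m and z of beaker_top in the frame of pan between -0.005 and 0.005 m and angle between beaker_top's own z axis and vertical below 0.08 rad), for 0.05 s.
At the end, for the whole second after the job is handed in: Used beaker upright on the floor of the tray's empty half; top beaker upright on the pan within 25 mm of its centre; both let go, at rest; the other two upright, nested, within 25 mm of their start; tare key was pressed 3 of its 4 mm and is up again; power key up (all of step 1 and all of step 3 and distance of each of beaker_mid, beaker_low from where it was at the start of the episode below 0.025 m and angle between each of beaker_mid, beaker_low's own z axis and vertical below 0.1 rad and z of beaker_mid in the frame of beaker_low below 0.038 m and value of joint each of tare, power below 0.001 m); the robot touches nothing.
It fails at once if the middle beaker is dragged up more than 15 mm out of the bottom one, or the lower two are pushed over or shifted more than 35 mm (z of beaker_mid in the frame of beaker_low above 0.049 m or distance of any of beaker_mid, beaker_low from where it was at the start of the episode above 0.035 m).
It fails at once if a beaker is dropped (moves faster than 0.5 m/s, a fall of about 13 mm, out of the fingers) ((linear speed of beaker_used above 0.5 m/s and contact force between the fingers and beaker_used below 0.02 N) or (linear speed of beaker_top above 0.5 m/s and contact force between the fingers and beaker_top below 0.02 N)).
It fails at once if the power key is pressed (value of joint power above 0.002 m).
It fails at once if the tool jar, spray bottle, jug or brush mug is pushed more than 25 mm or tipped more than 0.35 rad (distance of any of tool_jar, spray_bottle, jug, brush_mug from where it was at the start of the episode above 0.025 m or angle between any of tool_jar, spray_bottle, jug, brush_mug's own z axis and vertical above 0.35 rad).
It also fails if it takes over 72 s, if anything falls off the work surface, if the arm or the gripper's body presses on something with over 40 N, if the wrist force passes 120 N, or if a joint passes its speed limit or range.

## Working session

There is one attempt and no reset: what is moved stays moved. The work goes in short steps, Python scripts to look and compute and a tool call to move; the robot and the scene stay as the last step left them, time stands still between calls to the robot, and variables do not carry over. Pictures are saved under pics/ and viewed, and the job is handed in when it is done.

Besides the shell and the picture viewer there is one more tool, called after ">>>" by a JSON object that holds its "method" and its "body". servo_tool: Moves the arm, as the interface text tells. Its arguments: {"type":"object","properties":{"hand":{"type":"array"},"travel":{"type":"array"},"turn":{"type":"array"},"force":{"type":"number"}},"required":["hand","travel","turn"]}

```bash
mkdir -p pics; python3 - <<'E'
from station import *
import cv2,numpy as np
for n in ["scene","top"]:
    f=grab_frame(n); cv2.imwrite(f"pics/{n}0.png",f[:,:,::-1])
    c=get_calibration(n); print(n,np.array(c['mtx']).tolist(),np.round(c['R'],4).tolist(),np.round(c['t'],1).tolist())
s=state();print(s)
E
```

```text
scene [[488.69898794990195, 0.0, 320.30657885856505], [0.0, 488.69898794990195, 242.62240528126276], [0.0, 0.0, 1.0]] [[0.7956, 0.6056, 0.0142], [0.4373, -0.5579, -0.7053], [-0.4192, 0.5674, -0.7088]] [-469.2, -213.4, 1425.5]
top [[488.53912796024247, 0.0, 321.9818761626973], [0.0, 488.53912796024247, 241.04561707945666], [0.0, 0.0, 1.0]] [[0.0268, -0.9996, -0.0001], [-0.9974, -0.0267, -0.0668], [0.0668, 0.0019, -0.9978]] [0.4, 555.3, 1219.3]
{'t': 0.1, 'qpos': array([-1.26404285e+00,  2.38710402e-01, -1.41489401e-02,  1.31920917e+00,
        1.75638613e-05,  1.57081543e+00]), 'joint_vel': array([ 4.73260165e-05, -2.26862677e-03,  1.33215937e-03,  7.36279217e-04,
       -1.73773328e-03,  8.82658926e-04]), 'joint_efforts': array([-1.80061425e-04, -5.39720464e+01,  3.46998060e+01,  1.34865119e-02,
        9.77830297e-06,  5.58375703e-06]), 'tool_pos': array([ 158.42587051, -500.14028902,  230.75554591]), 'tcp_rot': array([[ 3.01946801e-01, -9.53324705e-01, -3.67410457e-04],
       [-9.53323927e-01, -3.01947025e-01,  1.21809775e-03],
       [-1.27218118e-03, -1.75395401e-05, -9.99999191e-01]]), 'contact_force': array([ 0.56996789,  0.28137515, -1.29610351]), 'wrist_torque': array([-0.00078825, -0.04554209, -0.02858388]), 'finger_gap': 85.4794967333104}
```

View pics/scene0.png

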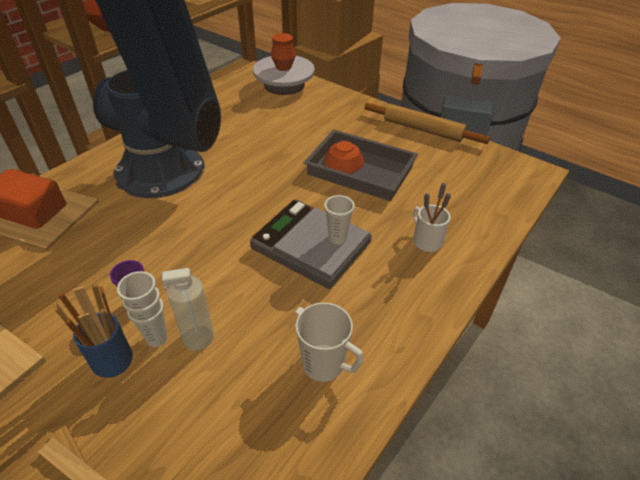

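View pics/top0.png

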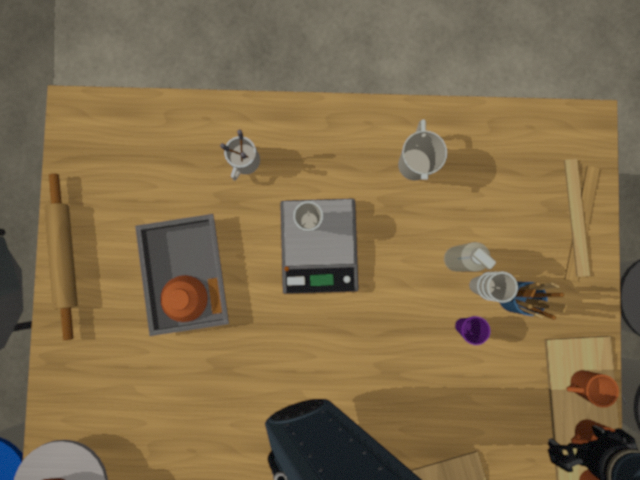

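The scene view shows the used beaker on the scale pan at about (340,220), the stack at (145,310), the tool jar at (103,345), the spray bottle at (190,310) and the purple look-alike at (128,272). In the top view the used beaker is at (309,215), the stack at (495,288), the purple one at (473,330), and the tray's empty half at (182,250). I'll enlarge these for confirmation and measurement.

```bash
python3 - <<'E'
import cv2
a=cv2.imread('pics/top0.png');b=cv2.imread('pics/scene0.png')
cv2.imwrite('pics/c1.png',cv2.resize(a[235:360,435:575],None,fx=5,fy=4.8,interpolation=cv2.INTER_CUBIC))
cv2.imwrite('pics/c2.png',cv2.resize(a[185:345,125:365],None,fx=3.3,fy=3.3,interpolation=cv2.INTER_CUBIC))
cv2.imwrite('pics/c3.png',cv2.resize(b[250:390,50:220],None,fx=4.2,fy=4.2,interpolation=cv2.INTER_CUBIC))
cv2.imwrite('pics/c4.png',cv2.resize(b[120:290,240:460],None,fx=3.5,fy=3.5,interpolation=cv2.INTER_CUBIC))
E
```

```text
(no output)
```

View pics/c1.png

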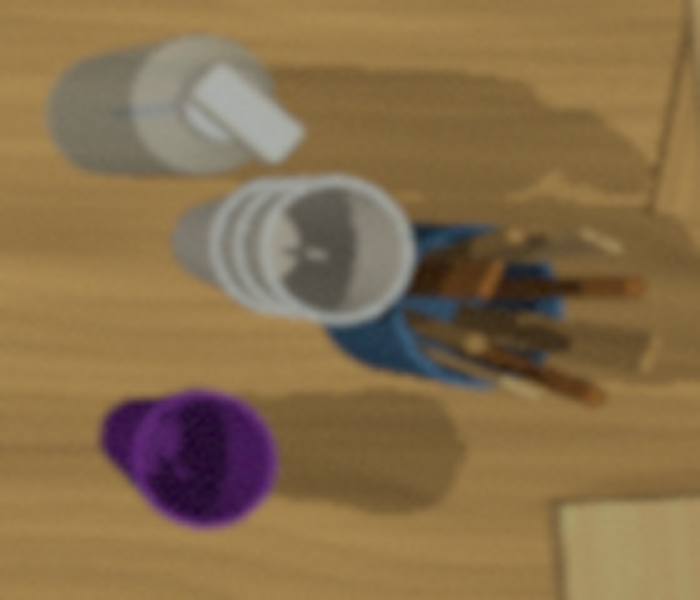

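View pics/c2.png

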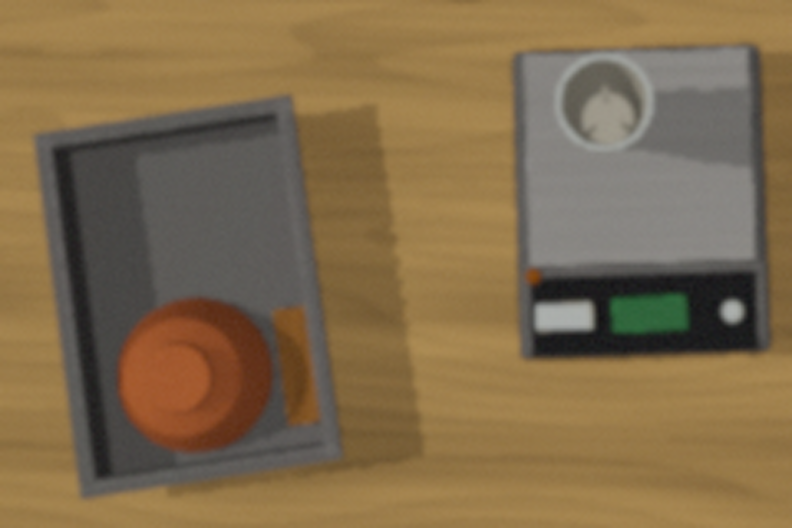

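View pics/c3.png

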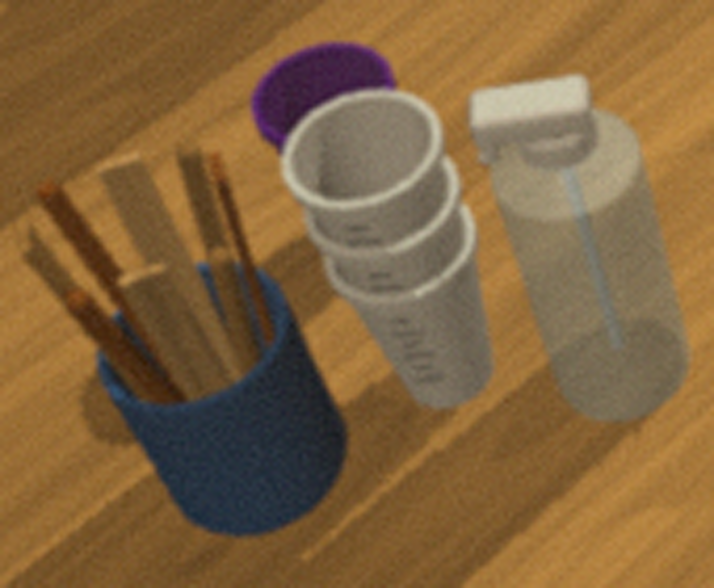

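View pics/c4.png

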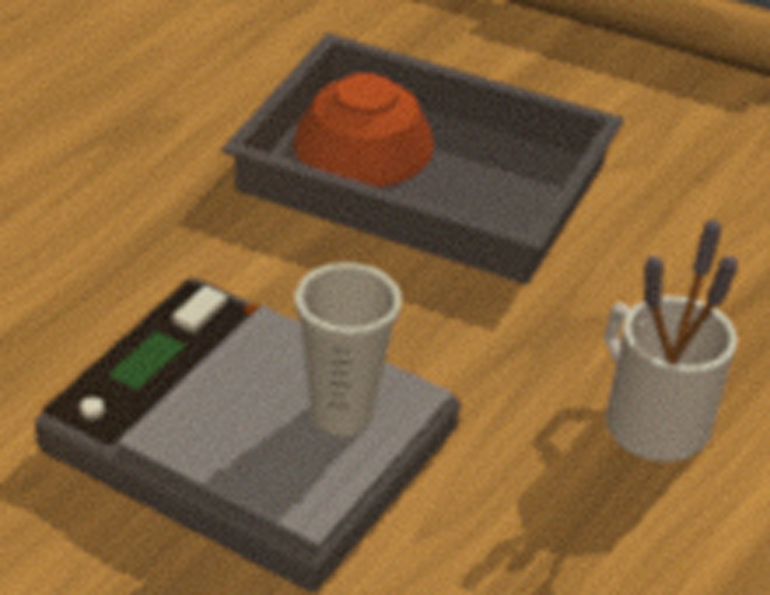

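Candidates shaped like the beaker: the white stack's top rim (top-view ≈ (502.6,287), scene ≈ (136,286)), the purple beaker (473,330) and the used beaker on the pan (308,216). The crops confirm that the white one topmost in the three-high nest is beaker_top, purple isn't meant, and the one on the pan is beaker_used. I now cast rays.

```bash
cat > h.py <<'E'
from station import *
import numpy as np, cv2
C={n:get_calibration(n) for n in("scene","top")}
def ray(n,uv):
    c=C[n];R=np.array(c['R']);t=np.array(c['t']);K=np.array(c['mtx'])
    return -R.T@t, R.T@np.linalg.inv(K)@np.array([*uv,1.])
def onz(n,uv,z):
    o,d=ray(n,uv); return np.round(o+d*(z-o[2])/d[2],1)[:2]
def proj(n,X):
    c=C[n];p=np.array(c['mtx'])@(np.array(c['R'])@np.array(X)+np.array(c['t']));return np.round(p[:2]/p[2],1)
E
python3 - <<'E'
from h import *
c1=lambda u,v:(435+u/5,235+v/4.8)
c2=lambda u,v:(125+u/3.3,185+v/3.3)
c3=lambda u,v:(50+u/4.2,250+v/4.2)
c4=lambda u,v:(240+u/3.5,120+v/3.5)
print('stack top',onz('top',c1(338,250),173),onz('scene',c3(362,150),173))
print('mid rims', onz('scene',c3(385,178+20),139))
print('used',onz('top',c2(604,101),153),onz('scene',c4(349,297),153))
print('scale pan corners? z48',[onz('top',c2(*p),48).tolist() for p in[(517,57),(755,47),(757,263),(526,267)]])
print('housing z38',[onz('top',c2(*p),38).tolist() for p in[(514,54),(757,44),(769,348),(525,357)]])
print('tare z47',onz('top',c2(565,316),47),onz('scene',c4(199,308),47),'power z46',onz('top',c2(732,311),46),onz('scene',c4(92,407),46))
print('tray z45',[onz('top',c2(*p),45).tolist() for p in[(36,135),(291,97),(341,457),(84,496)]])
print('tray z45 scene',[onz('scene',c4(*p),45).tolist() for p in[(328,38),(621,122),(530,250),(228,150)]])
print('bottle',onz('top',c1(203,105),160),onz('top',c1(115,110),0), 'headtip',onz('top',c1(270,150),195),onz('scene',c3(620,370),0))
print('jar scene rim',onz('scene',c3(193,330),110))
print('jug',onz('top',(424.5,154),130),'mug',onz('top',(241,152),90), onz('scene',c4(680,340),90))
E
```

```text
stack top [ 453.7 -385.5] [ 456.4 -384.6]
mid rims [ 457.3 -383.2]
used [603.   48.2] [604.3  49. ]
scale pan corners? z48 [[647.0, 118.0], [659.4, -61.1], [496.8, -66.2], [489.2, 106.2]]
housing z38 [[650.7, 121.3], [663.3, -63.1], [433.5, -77.3], [421.9, 105.6]]
tare z47 [453.5  76. ] [457.3  74.4] power z46 [460.5 -48.5] [464.1 -49.6]
tray z45 [[578.6, 478.5], [612.5, 287.7], [344.6, 239.4], [310.9, 428.8]]
tray z45 scene [[317.3, 424.9], [582.6, 473.8], [610.9, 283.2], [351.7, 240.9]]
bottle [ 519.3 -329.7] [ 522.3 -334.7] headtip [ 498.3 -347.9] [ 520.4 -331.4]
jar scene rim [ 426.5 -471.3]
jug [ 757.5 -218.6] mug [760.7 216.6] [766.4 213. ]
```

```bash
cat >> h.py <<'E'
from scipy.spatial.transform import Rotation as Ro
def plan(p,yaw):
    s=state();R=Ro.from_matrix(s['tcp_rot']).as_matrix();a=np.radians(yaw)
    x=np.array([np.cos(a),np.sin(a),0]);z=np.array([0,0,-1.]);T=np.c_[x,np.cross(z,x),z]
    print('at',np.round(s['tool_pos'],1),'travel m',np.round(R.T@(np.array(p)-s['tool_pos'])/1000,4),'turn',np.round(Ro.from_matrix(R.T@T).as_rotvec(degrees=True),2),'gap',round(s['finger_gap'],1),'F',np.round(s['contact_force'],1),'t',round(s['t'],2))
E
python3 - <<'E'
from h import *
print('purple',onz('top',(475.8,329.9),105))
plan([603.5,48.5,260],0)
E
```

```text
purple [ 351.6 -348.4]
at [ 158.4 -500.1  230.8] travel m [-0.3887 -0.59   -0.0287] turn [-5.000e-02  6.000e-02 -7.243e+01] gap 85.5 F [ 0.6  0.3 -1.3] t 0.1
```

>>> {"method": "servo_tool", "body": {"hand": [0,0,0,0,0,0,0,0,0,0], "travel": [[0,0,-0.05],[-0.03,-0.04,-0.06],[-0.06,-0.08,-0.06],[-0.09,-0.12,-0.06],[-0.12,-0.16,-0.06],[-0.15,-0.2,-0.06],[-0.18,-0.24,-0.06],[-0.21,-0.28,-0.06],[-0.24,-0.33,-0.06],[-0.26,-0.37,-0.06]], "turn": [[0,0,0],[0,0,-8],[0,0,-16],[0,0,-24],[0,0,-32],[0,0,-40],[0,0,-48],[0,0,-56],[0,0,-64],[0,0,-72.4]], "force": 30}}

```text
t: 1.1
tool_pos: [430.4, -141.3, 291.2]
tcp_rot: [[1.0, 0.006, -0.0], [0.006, -1.0, 0.001], [-0.0, -0.001, -1.0]]
contact_force: [-0.3, -1.3, -0.1]
finger_gap: 85.6
```

```bash
python3 - <<'E'
from h import *
plan([603.5,48.5,260],0)
E
```

```text
at [ 430.4 -141.3  291.2] travel m [ 0.1741 -0.1888  0.0314] turn [-0.06  0.01  0.32] gap 85.6 F [-0.3 -1.3 -0.1] t 1.1
```

>>> {"method": "servo_tool", "body": {"hand": [0,0,0,0,0,0,0,0,0], "travel": [[0.03,-0.03,0],[0.06,-0.065,0.01],[0.09,-0.1,0.02],[0.12,-0.13,0.03],[0.15,-0.16,0.03],[0.174,-0.189,0.031],[0.174,-0.189,0.031],[0.174,-0.189,0.031],[0.174,-0.189,0.031]], "turn": [[0,0,0],[0,0,0],[0,0,0.3],[0,0,0.3],[0,0,0.3],[0,0,0.3],[0,0,0.3],[0,0,0.3],[0,0,0.3]]}}

```text
t: 2.0
tool_pos: [602.8, 48.2, 260.2]
tcp_rot: [[1.0, 0.0, -0.001], [0.0, -1.0, 0.001], [-0.001, -0.001, -1.0]]
contact_force: [0.1, 1.0, 0.7]
finger_gap: 85.4
```

```bash
python3 - <<'E'
from h import *
plan([603.5,48.5,122],0)
f=grab_frame('scene');cv2.imwrite('pics/s1.png',f[:,:,::-1])
E
```

```text
at [602.8  48.2 260.2] travel m [ 0.0009 -0.0002  0.1382] turn [-0.04  0.06  0.  ] gap 85.4 F [0.1 1.  0.7] t 2.0
```

View pics/s1.png

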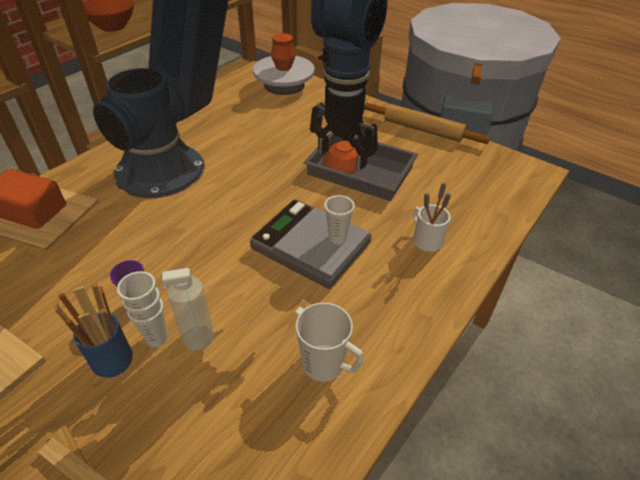

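The gripper, fingers about (318,130) to (368,160), hangs straight over the used beaker's rim at (340,205) with nothing in the way. Next I descend.

>>> {"method": "servo_tool", "body": {"hand": [0,0,0,0,0,0,0,0], "travel": [[0.001,0,0.03],[0.001,0,0.06],[0.001,0,0.09],[0.001,0,0.11],[0.001,0,0.125],[0.001,0,0.135],[0.001,0,0.138],[0.001,0,0.138]], "turn": [[0,0,0],[0,0,0],[0,0,0],[0,0,0],[0,0,0],[0,0,0],[0,0,0],[0,0,0]]}}

```text
t: 2.85
tool_pos: [603.6, 47.6, 122.9]
tcp_rot: [[1.0, -0.001, -0.0], [-0.001, -1.0, 0.001], [-0.0, -0.001, -1.0]]
contact_force: [0.3, -0.4, 0.9]
finger_gap: 85.6
```

```bash
python3 - <<'E'
from h import *
plan([603.5,48.5,122],0)
f=grab_frame('scene');cv2.imwrite('pics/s2.png',cv2.resize(f[120:290,240:460,::-1],None,fx=3.5,fy=3.5))
E
```

```text
at [603.6  47.6 122.9] travel m [-0.0001 -0.0009  0.0009] turn [-0.05  0.01 -0.06] gap 85.6 F [ 0.3 -0.4  0.9] t 2.85
```

View pics/s2.png

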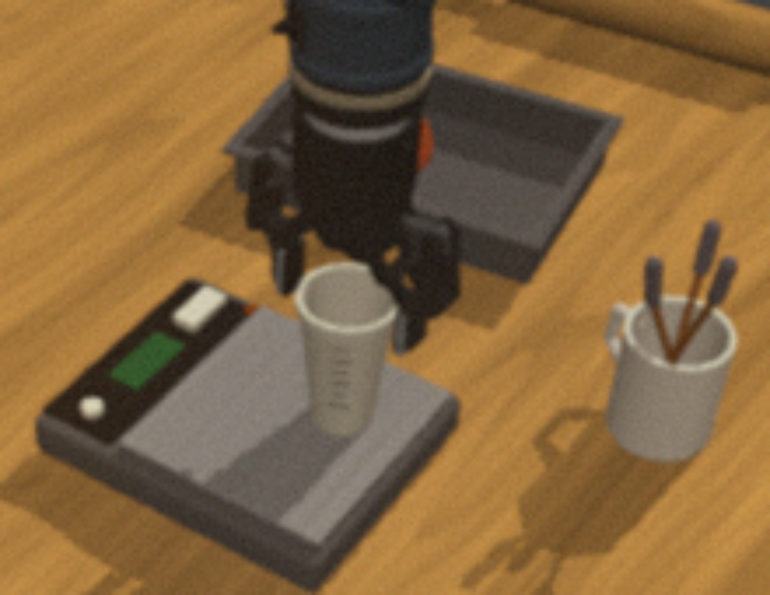

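The fingers straddle the rim, at crop (285,270) and (405,325). Now I close.

>>> {"method": "servo_tool", "body": {"hand": [0.1,0.2,0.4,0.5,0.5,0.5,0.5,0.5], "travel": [[0,0,0],[0,0,0],[0,0,0],[0,0,0],[0,0,0],[0,0,0],[0,0,0],[0,0,0]], "turn": [[0,0,0],[0,0,0],[0,0,0],[0,0,0],[0,0,0],[0,0,0],[0,0,0],[0,0,0]]}}

```text
t: 3.7
tool_pos: [604.4, 47.8, 124.4]
tcp_rot: [[1.0, -0.001, 0.002], [-0.001, -1.0, 0.001], [0.002, -0.001, -1.0]]
contact_force: [-0.4, -1.0, 5.8]
finger_gap: 65.9
```

```bash
python3 - <<'E'
from h import *
plan([603.5,48.5,222],0)
f=grab_frame('scene');cv2.imwrite('pics/s3.png',cv2.resize(f[120:290,240:460,::-1],None,fx=3.5,fy=3.5))
E
```

```text
at [604.4  47.8 124.4] travel m [-0.0007 -0.0008 -0.0976] turn [-0.06 -0.12 -0.05] gap 65.9 F [-0.4 -1.   5.8] t 3.7
```

View pics/s3.png

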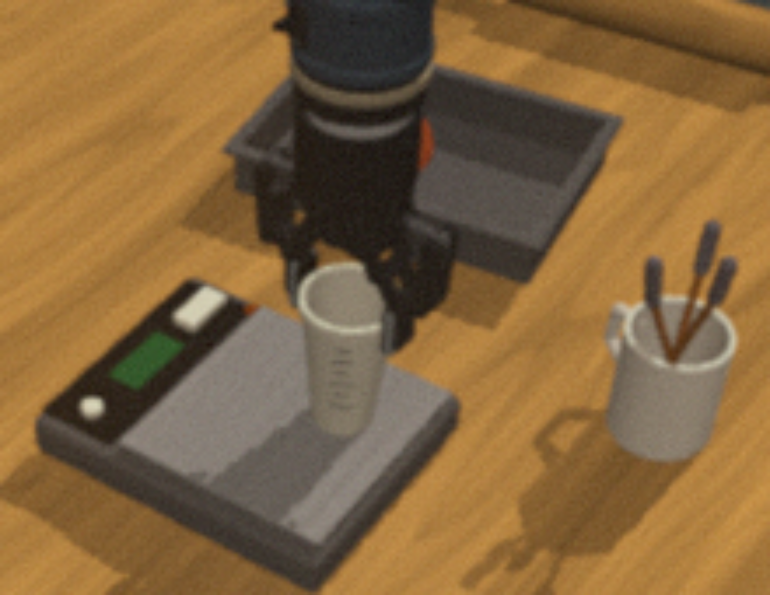

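Gap 65.9 mm: the rim is held, and the beaker is still upright. I lift gently, then plan the carry.

>>> {"method": "servo_tool", "body": {"hand": [0.5,0.5,0.5,0.5,0.5,0.5,0.5], "travel": [[0,0,-0.005],[0,0,-0.015],[0,0,-0.03],[0,0,-0.045],[0,0,-0.06],[0,0,-0.075],[0,0,-0.075]], "turn": [[0,0,0],[0,0,0],[0,0,0],[0,0,0],[0,0,0],[0,0,0],[0,0,0]]}}

```text
t: 4.45
tool_pos: [605.4, 47.9, 202.1]
tcp_rot: [[1.0, -0.001, 0.006], [-0.001, -1.0, 0.001], [0.006, -0.001, -1.0]]
contact_force: [-0.2, -1.0, -0.2]
finger_gap: 65.8
```

```bash
python3 - <<'E'
from h import *
plan([528,368,200],0)
f=grab_frame('scene');cv2.imwrite('pics/s4.png',cv2.resize(f[70:290,240:460,::-1],None,fx=2.7,fy=2.7))
E
```

```text
at [605.4  47.9 202.1] travel m [-0.0776 -0.3201  0.002 ] turn [-0.08 -0.35 -0.04] gap 65.8 F [-0.2 -1.  -0.2] t 4.45
```

View pics/s4.png

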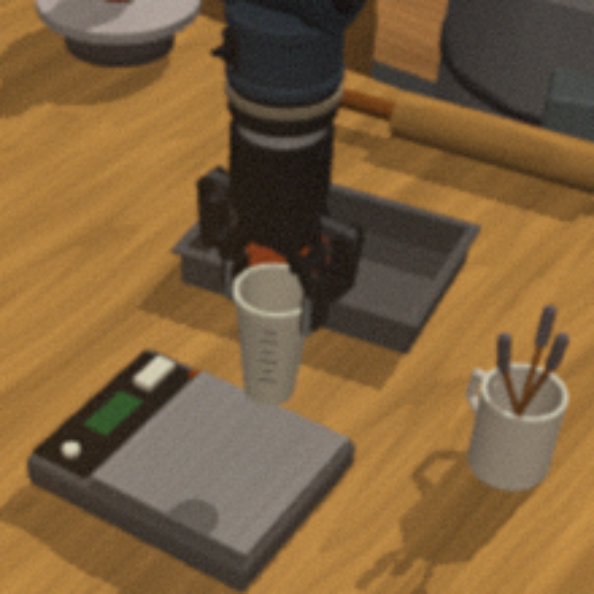

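The beaker hangs upright at crop (270,340), clear of the pan. I carry it to the tray's empty half.

>>> {"method": "servo_tool", "body": {"hand": [0.5,0.5,0.5,0.5,0.5,0.5,0.5,0.5,0.5,0.5], "travel": [[-0.005,-0.02,0],[-0.015,-0.06,0],[-0.025,-0.1,0],[-0.035,-0.145,0],[-0.045,-0.19,0],[-0.055,-0.235,0],[-0.065,-0.27,0.001],[-0.073,-0.3,0.002],[-0.078,-0.32,0.002],[-0.078,-0.32,0.002]], "turn": [[0,-0.3,0],[0,-0.3,0],[0,-0.3,0],[0,-0.3,0],[0,-0.3,0],[0,-0.3,0],[0,-0.3,0],[0,-0.3,0],[0,-0.3,0],[0,-0.3,0]]}}

```text
t: 5.5
tool_pos: [525.9, 370.3, 197.4]
tcp_rot: [[1.0, 0.002, -0.002], [0.002, -1.0, 0.001], [-0.002, -0.001, -1.0]]
contact_force: [0.1, -1.0, -0.1]
finger_gap: 65.6
```

```bash
python3 - <<'E'
from h import *
plan([528,368,85],0)
for n in('scene','top'):
    f=grab_frame(n)
    c=f[70:290,240:460] if n=='scene' else f[185:345,125:365]
    cv2.imwrite(f'pics/{n}5.png',cv2.resize(c[:,:,::-1],None,fx=2.7,fy=2.7))
E
```

```text
at [525.9 370.3 197.4] travel m [0.0023 0.0024 0.1124] turn [-0.06  0.12  0.14] gap 65.6 F [ 0.1 -1.  -0.1] t 5.5
```

View pics/scene5.png

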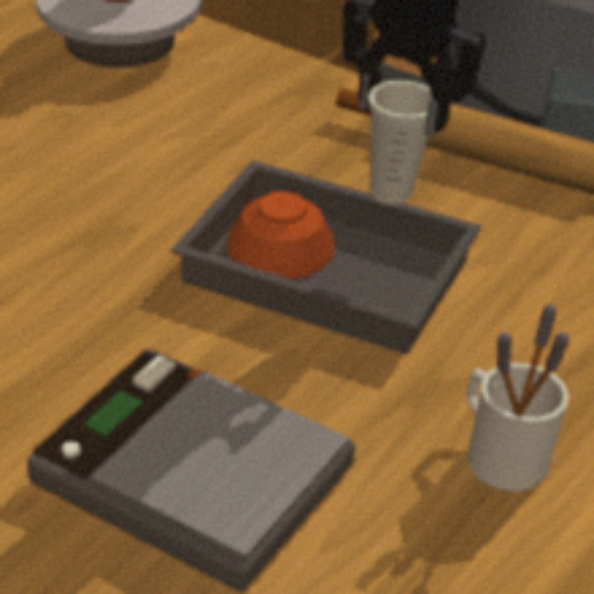

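View pics/top5.png

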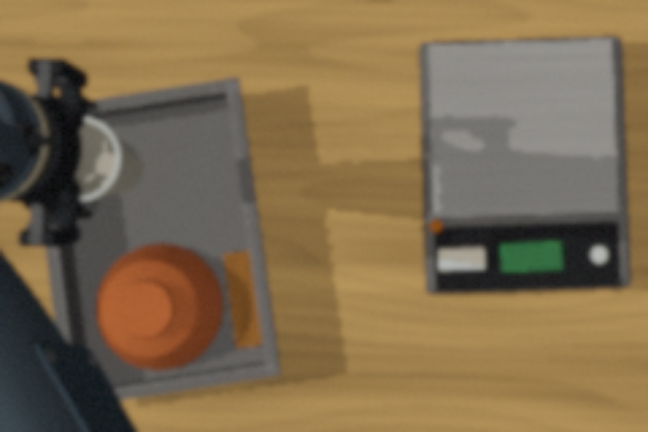

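The beaker hangs over the empty half, at top-view crop (90,158), with the lean there due to parallax. I lower it to just above the floor.

>>> {"method": "servo_tool", "body": {"hand": [0.5,0.5,0.5,0.5,0.5,0.5,0.5,0.5], "travel": [[0.001,0.001,0.015],[0.002,0.002,0.035],[0.002,0.002,0.055],[0.002,0.002,0.075],[0.002,0.002,0.092],[0.002,0.002,0.104],[0.002,0.002,0.11],[0.002,0.002,0.11]], "turn": [[0,0,0],[0,0,0],[0,0,0],[0,0,0],[0,0,0],[0,0,0],[0,0,0],[0,0,0]]}}

```text
t: 6.4
tool_pos: [528.4, 365.2, 87.2]
tcp_rot: [[1.0, -0.0, -0.003], [-0.0, -1.0, -0.001], [-0.003, 0.001, -1.0]]
contact_force: [0.2, -0.0, 0.7]
finger_gap: 66.0
```

```bash
python3 - <<'E'
from h import *
plan([528,368,80],0)
for n in('scene','top'):
    f=grab_frame(n)
    c=f[70:290,240:460] if n=='scene' else f[185:345,125:365]
    cv2.imwrite(f'pics/{n}6.png',cv2.resize(c[:,:,::-1],None,fx=2.7,fy=2.7))
E
```

```text
at [528.4 365.2  87.2] travel m [-0.0004 -0.0028  0.0072] turn [ 0.03  0.16 -0.02] gap 66.0 F [ 0.2 -0.   0.7] t 6.4
```

View pics/scene6.png

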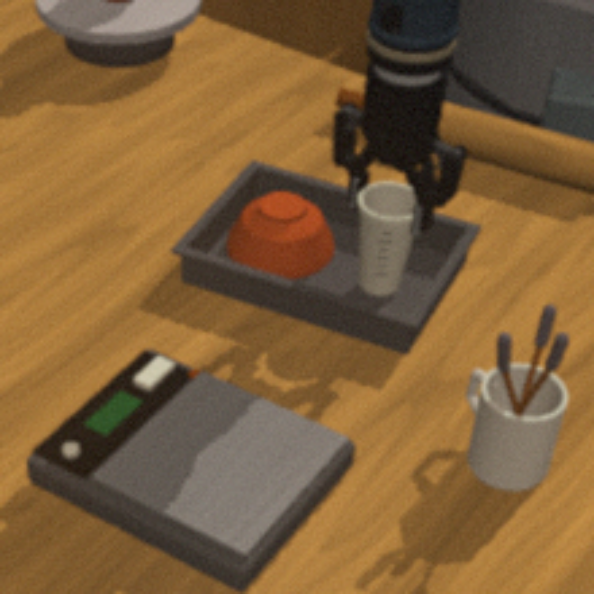

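The foot, crop (380,290), is in the empty half with clear floor all round. I'll creep down to contact and watch the force.

>>> {"method": "servo_tool", "body": {"hand": [0.5,0.5,0.5,0.5], "travel": [[0,0,0.002],[0,0,0.003],[0,0,0.004],[0,0,0.005]], "turn": [[0,0,0],[0,0,0],[0,0,0],[0,0,0]]}}

```text
t: 6.9
tool_pos: [528.9, 366.0, 83.6]
tcp_rot: [[1.0, 0.0, -0.001], [0.0, -1.0, 0.001], [-0.001, -0.001, -1.0]]
contact_force: [-0.2, 0.1, -1.2]
finger_gap: 65.7
```

>>> {"method": "servo_tool", "body": {"hand": [0.5,0.5], "travel": [[0,0,0.001],[0,0,0.001]], "turn": [[0,0,0],[0,0,0]]}}

```text
t: 7.1
tool_pos: [528.9, 365.9, 82.4]
tcp_rot: [[1.0, 0.0, -0.001], [0.0, -1.0, 0.001], [-0.001, -0.001, -1.0]]
contact_force: [0.2, -0.6, -0.4]
finger_gap: 65.4
```

>>> {"method": "servo_tool", "body": {"hand": [0.5,0.5], "travel": [[0,0,0.001],[0,0,0.0015]], "turn": [[0,0,0],[0,0,0]]}}

```text
t: 7.3
tool_pos: [528.8, 365.9, 80.8]
tcp_rot: [[1.0, 0.0, -0.001], [0.0, -1.0, 0.001], [-0.001, -0.001, -1.0]]
contact_force: [-0.2, -0.5, -0.6]
finger_gap: 65.8
```

>>> {"method": "servo_tool", "body": {"hand": [0.5,0.5], "travel": [[0,0,0.001],[0,0,0.0015]], "turn": [[0,0,0],[0,0,0]]}}

```text
t: 7.5
tool_pos: [528.9, 366.4, 80.4]
tcp_rot: [[1.0, 0.0, -0.0], [0.0, -1.0, 0.002], [-0.0, -0.002, -1.0]]
contact_force: [-3.9, -0.1, 11.2]
finger_gap: 65.6
```

Contact (11 N) came at the predicted height. I release slowly.

>>> {"method": "servo_tool", "body": {"hand": [0.25,0.2,0.15,0.1,0.05,0,0,0], "travel": [[0,0,0],[0,0,0],[0,0,0],[0,0,0],[0,0,0],[0,0,0],[0,0,0],[0,0,0]], "turn": [[0,0,0],[0,0,0],[0,0,0],[0,0,0],[0,0,0],[0,0,0],[0,0,0],[0,0,0]]}}

```text
t: 8.3
tool_pos: [528.9, 366.3, 80.4]
tcp_rot: [[1.0, 0.0, -0.0], [0.0, -1.0, 0.002], [-0.0, -0.002, -1.0]]
contact_force: [0.3, 0.8, 0.9]
finger_gap: 85.2
```

>>> {"method": "servo_tool", "body": {"hand": [0,0,0,0,0,0,0], "travel": [[0,0,-0.02],[0,0,-0.05],[0,0,-0.09],[0,0,-0.13],[0,0,-0.17],[0,0,-0.2],[0,0,-0.2]], "turn": [[0,0,0],[0,0,0],[0,0,0],[0,0,0],[0,0,0],[0,0,0],[0,0,0]]}}

```text
t: 9.0
tool_pos: [530.3, 366.9, 285.2]
tcp_rot: [[1.0, 0.0, 0.006], [0.0, -1.0, 0.006], [0.006, -0.006, -1.0]]
contact_force: [-0.1, -0.3, -0.9]
finger_gap: 85.2
```

```bash
python3 - <<'E'
from h import *
plan([455,-385,330],-34)
f=grab_frame('scene');cv2.imwrite('pics/s7.png',f[:,:,::-1])
E
```

```text
at [530.3 366.9 285.2] travel m [-0.0753  0.7516 -0.0497] turn [-0.43 -0.21 34.02] gap 85.2 F [-0.1 -0.3 -0.9] t 9.0
```

View pics/s7.png

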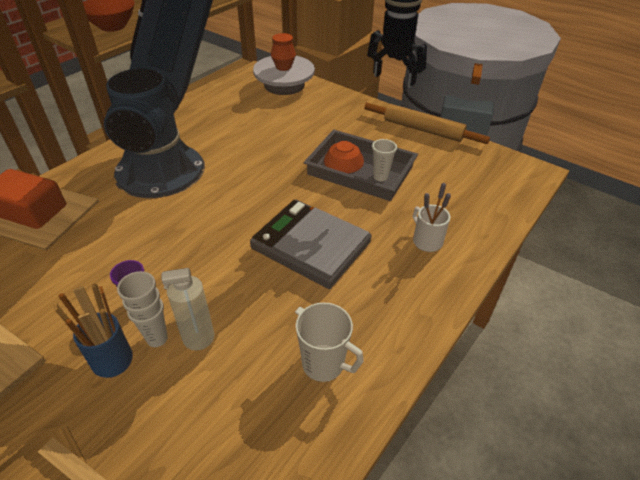

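The used beaker stands upright in the empty half at (384,160). I now go over the stack at height.

>>> {"method": "servo_tool", "body": {"hand": [0,0,0,0,0,0,0,0,0,0], "travel": [[-0.003,0.03,-0.02],[-0.007,0.075,-0.05],[-0.012,0.12,-0.05],[-0.017,0.165,-0.05],[-0.021,0.21,-0.05],[-0.025,0.255,-0.05],[-0.03,0.3,-0.05],[-0.035,0.345,-0.05],[-0.04,0.39,-0.05],[-0.044,0.435,-0.05]], "turn": [[0,0,3],[0,0,6],[0,0,9],[0,0,12],[0,0,15],[0,0,18],[0,0,21],[0,0,25],[0,0,29],[-0.4,-0.2,34]]}}

```text
t: 10.05
tool_pos: [484.7, -70.4, 329.6]
tcp_rot: [[0.828, -0.561, -0.004], [-0.561, -0.828, -0.001], [-0.002, 0.003, -1.0]]
contact_force: [1.5, 0.2, -0.4]
finger_gap: 85.1
```

```bash
python3 - <<'E'
from h import *
plan([455,-385,300],-34)
E
```

```text
at [484.7 -70.4 329.6] travel m [0.1521 0.2769 0.0301] turn [ 0.17  0.14 -0.15] gap 85.1 F [ 1.5  0.2 -0.4] t 10.05
```

>>> {"method": "servo_tool", "body": {"hand": [0,0,0,0,0,0,0,0,0,0], "travel": [[0.021,0.039,0],[0.042,0.077,0],[0.063,0.115,0.005],[0.085,0.155,0.01],[0.107,0.195,0.015],[0.13,0.237,0.02],[0.145,0.264,0.025],[0.152,0.277,0.03],[0.152,0.277,0.03],[0.152,0.277,0.03]], "turn": [[0,0,0],[0,0,0],[0,0,0],[0,0,0],[0,0,0],[0,0,0],[0,0,0],[0.2,0.1,-0.2],[0.2,0.1,-0.2],[0.2,0.1,-0.2]]}}

```text
t: 11.05
tool_pos: [454.7, -384.2, 299.4]
tcp_rot: [[0.829, -0.559, -0.001], [-0.559, -0.829, 0.002], [-0.002, -0.001, -1.0]]
contact_force: [0.1, 0.1, -0.6]
finger_gap: 85.3
```

```bash
python3 - <<'E'
from h import *
plan([455,-385,240],-34)
f=grab_frame('scene');cv2.imwrite('pics/s8.png',cv2.resize(f[150:390,20:260,::-1],None,fx=2.5,fy=2.5))
E
```

```text
at [ 454.7 -384.2  299.4] travel m [0.0009 0.0006 0.0594] turn [-0.06  0.13  0.04] gap 85.3 F [ 0.1  0.1 -0.6] t 11.05
```

View pics/s8.png

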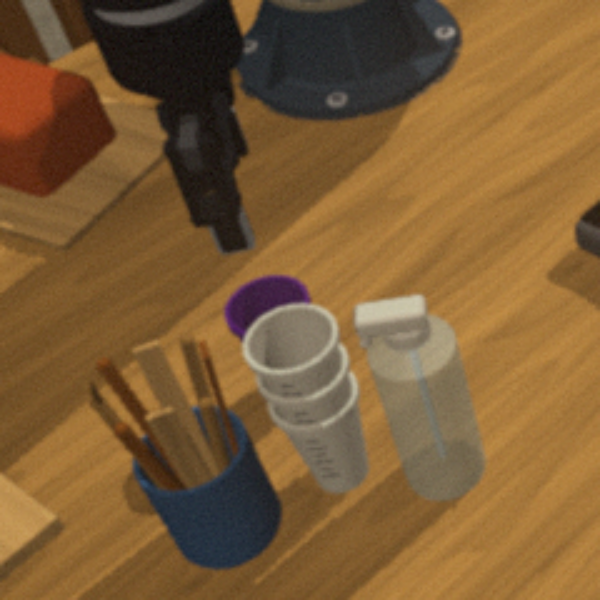

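The gripper is above the stack, its jaw line running between the jar and the bottle. I descend to just above the rim and look.

>>> {"method": "servo_tool", "body": {"hand": [0,0,0,0,0,0,0], "travel": [[0,0,0.02],[0.001,0.001,0.05],[0.001,0.001,0.08],[0.001,0.001,0.1],[0.001,0.001,0.113],[0.001,0.001,0.117],[0.001,0.001,0.117]], "turn": [[0,0,0],[0,0,0],[0,0,0],[0,0,0],[0,0,0],[0,0,0],[0,0,0]]}}

```text
t: 11.8
tool_pos: [455.5, -383.9, 183.3]
tcp_rot: [[0.831, -0.557, -0.001], [-0.557, -0.831, 0.002], [-0.001, -0.001, -1.0]]
contact_force: [0.1, 0.4, -0.3]
finger_gap: 85.7
```

```bash
python3 - <<'E'
from h import *
plan([455,-385,145],-34)
f=grab_frame('scene');cv2.imwrite('pics/s9.png',cv2.resize(f[200:390,40:230,::-1],None,fx=3.1,fy=3.1))
f=grab_frame('top');cv2.imwrite('pics/t9.png',cv2.resize(f[215:360,435:580,::-1],None,fx=4,fy=4))
E
```

```text
at [ 455.5 -383.9  183.3] travel m [0.0003 0.0012 0.0383] turn [-0.06  0.08  0.17] gap 85.7 F [ 0.1  0.4 -0.3] t 11.8
```

View pics/s9.png

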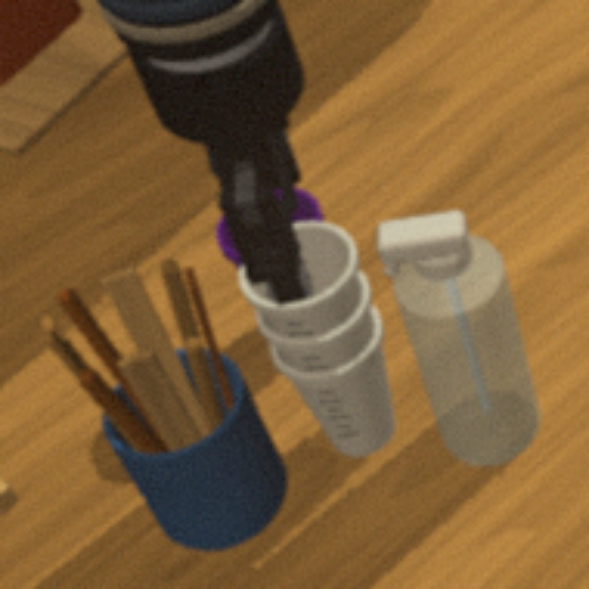

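View pics/t9.png

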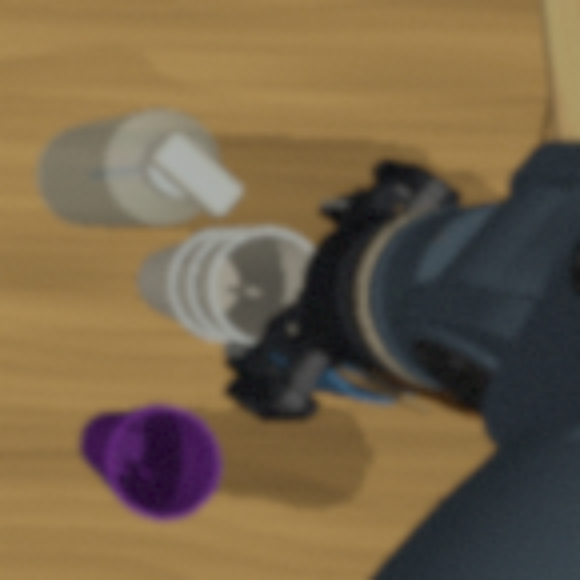

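```bash
python3 - <<'E'
from h import *
for z in(190,196,205):
  for r in (42.5,50): print(z,r,proj('scene',(455.5+r*.83,-383.9-r*.557,z)))
print('rim near',proj('scene',(455+33.5*.83,-385-33.5*.557,173)),'rim ctr',proj('scene',(455,-385,173)), proj('top',(455,-385,173)))
E
```

```text
190 42.5 [135.5 296.8]
190 50 [135.8 300. ]
196 42.5 [134.6 294.6]
196 50 [134.9 297.9]
205 42.5 [133.3 291.3]
205 50 [133.6 294.6]
rim near [136.9 299.2] rim ctr [135.5 285.5] [502.4 286.5]
```

The predicted fingertip (135,298) matches the seen one (133.5,297), and the rim centre matches too, so the fingers will straddle the top rim. Neither the bottle nor the jar is near the jaws. I descend.

>>> {"method": "servo_tool", "body": {"hand": [0,0,0,0,0,0], "travel": [[0,0.001,0.01],[0,0.001,0.02],[0,0.001,0.03],[0,0.001,0.036],[0,0.001,0.038],[0,0.001,0.038]], "turn": [[0,0,0],[0,0,0],[0,0,0],[0,0,0],[0,0,0],[0,0,0]]}}

```text
t: 12.5
tool_pos: [455.1, -385.5, 145.6]
tcp_rot: [[0.83, -0.557, -0.0], [-0.557, -0.83, 0.001], [-0.001, -0.001, -1.0]]
contact_force: [-0.0, -0.4, -0.1]
finger_gap: 85.6
```

```bash
python3 - <<'E'
from h import *
plan([455,-385,145],-34)
f=grab_frame('scene');cv2.imwrite('pics/s10.png',cv2.resize(f[200:390,40:230,::-1],None,fx=3.1,fy=3.1))
E
```

```text
at [ 455.1 -385.5  145.6] travel m [-0.0003 -0.0003  0.0006] turn [-0.05  0.04  0.13] gap 85.6 F [-0.  -0.4 -0.1] t 12.5
```

View pics/s10.png

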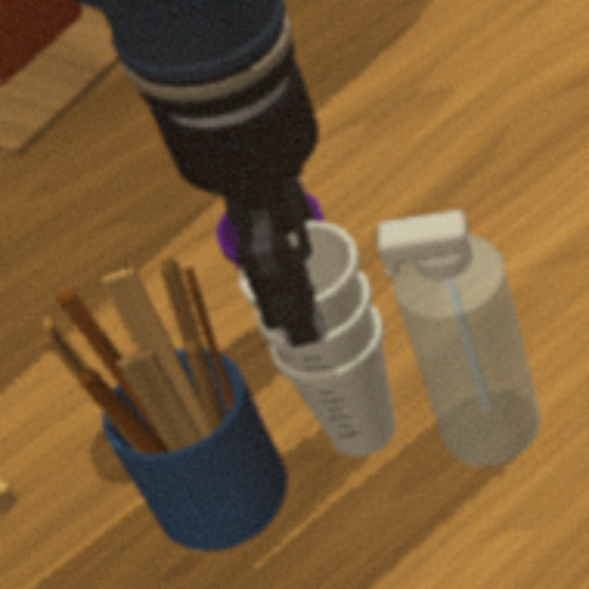

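No contact force; the near finger lies outside the top rim with its tip around crop (305,340). I close gently.

>>> {"method": "servo_tool", "body": {"hand": [0.05,0.1,0.15,0.2,0.3,0.5,0.5,0.5,0.5], "travel": [[0,0,0],[0,0,0],[0,0,0],[0,0,0],[0,0,0],[0,0,0],[0,0,0],[0,0,0],[0,0,0]], "turn": [[0,0,0],[0,0,0],[0,0,0],[0,0,0],[0,0,0],[0,0,0],[0,0,0],[0,0,0],[0,0,0]]}}

```text
t: 13.45
tool_pos: [455.4, -385.8, 146.4]
tcp_rot: [[0.83, -0.557, 0.001], [-0.557, -0.83, 0.0], [0.001, -0.001, -1.0]]
contact_force: [-0.9, 0.7, 5.2]
finger_gap: 65.6
```

```bash
python3 - <<'E'
from h import *
plan([455,-385,145],-34)
f=grab_frame('scene');cv2.imwrite('pics/s11.png',cv2.resize(f[200:390,40:230,::-1],None,fx=3.1,fy=3.1))
E
```

```text
at [ 455.4 -385.8  146.4] travel m [-0.0008 -0.0004  0.0014] turn [-0.04 -0.04  0.13] gap 65.6 F [-0.9  0.7  5.2] t 13.45
```

View pics/s11.png

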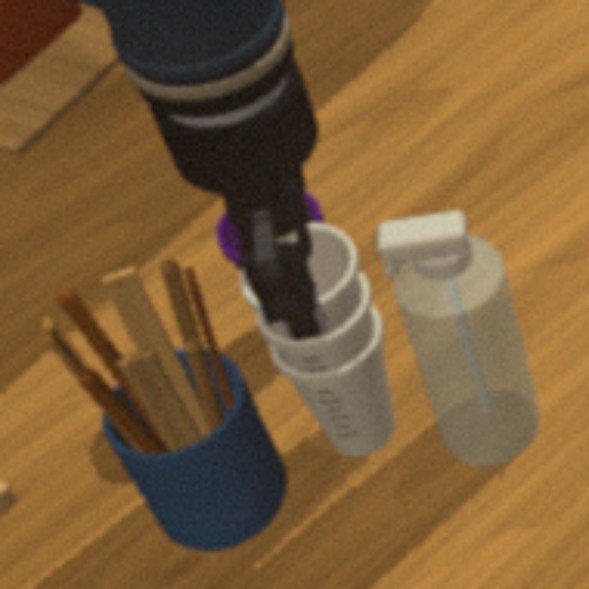

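Gap is 65.6 mm with the lower two unmoved. I lift the first 12 mm straight and slowly, then look.

>>> {"method": "servo_tool", "body": {"hand": [0.5,0.5,0.5,0.5,0.5], "travel": [[0,0,-0.002],[0,0,-0.004],[0,0,-0.007],[0,0,-0.01],[0,0,-0.012]], "turn": [[0,0,0],[0,0,0],[0,0,0],[0,0,0],[0,0,0]]}}

```text
t: 14.0
tool_pos: [455.4, -385.8, 158.6]
tcp_rot: [[0.83, -0.557, 0.001], [-0.557, -0.83, 0.0], [0.001, -0.001, -1.0]]
contact_force: [0.2, 0.2, -0.5]
finger_gap: 66.0
```

```bash
python3 - <<'E'
from h import *
plan([455.4,-385.8,240],-34)
f=grab_frame('scene');cv2.imwrite('pics/s12.png',cv2.resize(f[200:390,40:230,::-1],None,fx=3.1,fy=3.1))
E
```

```text
at [ 455.4 -385.8  158.6] travel m [ 0.0001 -0.     -0.0814] turn [-0.04 -0.04  0.14] gap 66.0 F [ 0.2  0.2 -0.5] t 14.0
```

View pics/s12.png

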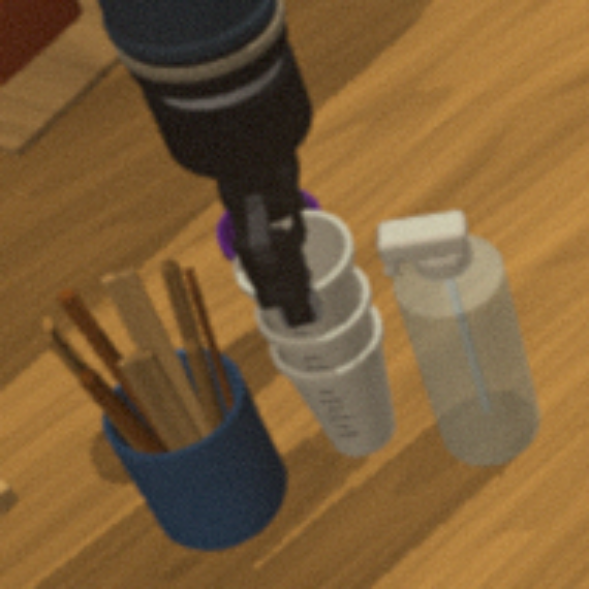

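Only the top beaker rose: the two lower rims, near crop (365,285) and (378,320), haven't moved, and there is no drag. I lift on.

>>> {"method": "servo_tool", "body": {"hand": [0.5,0.5,0.5,0.5,0.5,0.5,0.5,0.5,0.5,0.5], "travel": [[0,0,-0.01],[0,0,-0.022],[0,0,-0.034],[0,0,-0.048],[0,0,-0.065],[0,0,-0.085],[0,0,-0.11],[0,0,-0.13],[0,0,-0.14],[0,0,-0.145]], "turn": [[0,0,0],[0,0,0],[0,0,0],[0,0,0],[0,0,0],[0,0,0],[0,0,0],[0,0,0],[0,0,0],[0,0,0]]}}

```text
t: 15.05
tool_pos: [455.6, -386.0, 305.4]
tcp_rot: [[0.83, -0.557, 0.003], [-0.557, -0.83, -0.001], [0.003, -0.0, -1.0]]
contact_force: [0.3, -0.2, -2.4]
finger_gap: 65.5
```

```bash
python3 - <<'E'
from h import *
plan([575,23,310],-34)
plan([575,23,310],0)
f=grab_frame('scene');cv2.imwrite('pics/s13.png',cv2.resize(f[150:390,20:260,::-1],None,fx=2.5,fy=2.5))
f=grab_frame('top');cv2.imwrite('pics/t13.png',cv2.resize(f[185:345,265:375,::-1],None,fx=3.7,fy=3.7,interpolation=2))
E
```

```text
at [ 455.6 -386.   305.4] travel m [-0.1287 -0.4062 -0.0049] turn [-0.02 -0.18  0.14] gap 65.5 F [ 0.3 -0.2 -2.4] t 15.05
at [ 455.6 -386.   305.4] travel m [-0.1287 -0.4062 -0.0049] turn [ 3.000e-02 -1.800e-01 -3.386e+01] gap 65.5 F [ 0.3 -0.2 -2.4] t 15.05
```

View pics/s13.png

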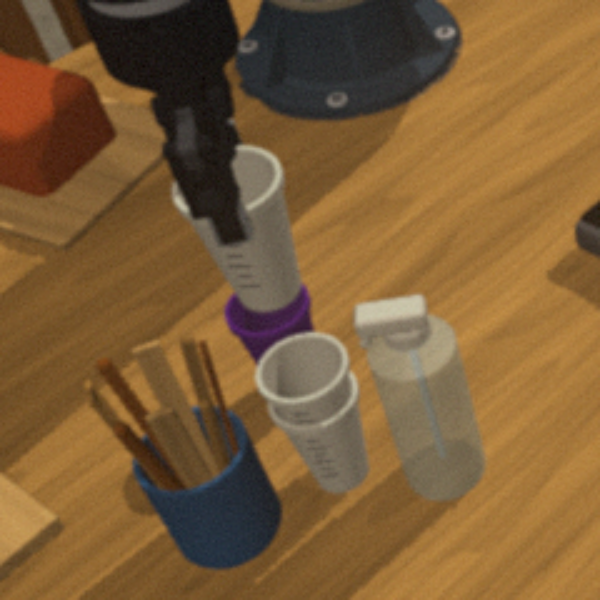

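View pics/t13.png

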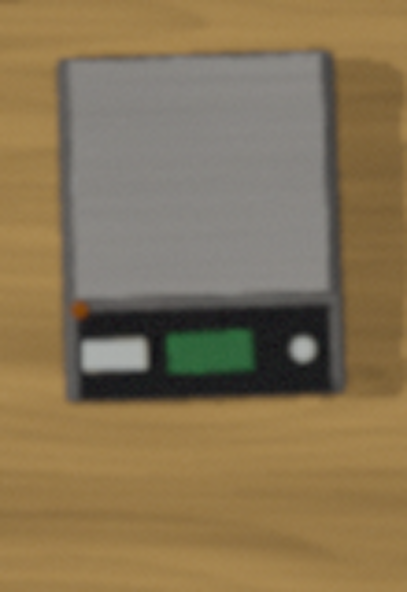

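Exactly one beaker is in the grip, and two remain nested at crop (310,410). The empty pan in the top view gives a clean centre.

```bash
python3 - <<'E'
from h import *
g=lambda u,v:(265+u/3.7,185+v/3.7)
P=np.array([onz('top',g(*p),48) for p in[(65,60),(323,53),(331,293),(75,299)]]);print(P.tolist(),P.mean(0))
print('tare',onz('top',g(116,355),47),'pwr',onz('top',g(303,349),46))
E
```

```text
[[649.7, 115.9], [659.1, -57.4], [498.1, -66.3], [489.5, 104.1]] [574.1    24.075]
tare [453.   75.7] pwr [460.3 -48.7]
```

>>> {"method": "servo_tool", "body": {"hand": [0.5,0.5,0.5,0.5,0.5,0.5,0.5,0.5,0.5,0.5], "travel": [[-0.003,-0.01,-0.01],[-0.013,-0.04,-0.01],[-0.026,-0.08,-0.01],[-0.039,-0.123,-0.01],[-0.053,-0.167,-0.01],[-0.067,-0.211,-0.01],[-0.08,-0.255,-0.01],[-0.094,-0.3,-0.01],[-0.107,-0.34,-0.01],[-0.117,-0.37,-0.01]], "turn": [[0,0,0],[0,0,0],[0,0,0],[0,0,0],[0,0,0],[0,0,0],[0,0,0],[0,0,0],[0,0,0],[0,0,0]]}}

```text
t: 16.15
tool_pos: [564.3, -10.2, 314.1]
tcp_rot: [[0.831, -0.556, 0.001], [-0.556, -0.831, -0.0], [0.001, -0.0, -1.0]]
contact_force: [0.2, -0.4, 0.7]
finger_gap: 65.8
```

```bash
python3 - <<'E'
from h import *
plan([575,23.5,200],-34)
E
```

```text
at [564.3 -10.2 314.1] travel m [-0.0099 -0.0339  0.1141] turn [-0.03 -0.04  0.23] gap 65.8 F [ 0.2 -0.4  0.7] t 16.15
```

>>> {"method": "servo_tool", "body": {"hand": [0.5,0.5,0.5,0.5,0.5,0.5,0.5,0.5,0.5,0.5], "travel": [[-0.005,-0.017,0],[-0.009,-0.03,0.01],[-0.01,-0.034,0.03],[-0.01,-0.034,0.055],[-0.01,-0.034,0.08],[-0.01,-0.034,0.105],[-0.01,-0.034,0.13],[-0.01,-0.034,0.15],[-0.01,-0.034,0.164],[-0.01,-0.034,0.17]], "turn": [[0,0,0],[0,0,0],[0,0,0],[0,0,0],[0,0,0],[0,0,0],[0,0,0],[0,0,0],[0,0,0],[0,0,0]]}}

```text
t: 17.15
tool_pos: [573.5, 23.3, 141.9]
tcp_rot: [[0.831, -0.556, -0.003], [-0.556, -0.831, -0.0], [-0.002, 0.002, -1.0]]
contact_force: [-0.4, -0.3, -0.0]
finger_gap: 65.6
```

```bash
python3 - <<'E'
from h import *
plan([575,23.5,127],-34)
f=grab_frame('scene');cv2.imwrite('pics/s14.png',cv2.resize(f[120:290,240:460,::-1],None,fx=3.5,fy=3.5))
E
```

```text
at [573.5  23.3 141.9] travel m [ 0.0012 -0.001   0.0149] turn [0.09 0.11 0.2 ] gap 65.6 F [-0.4 -0.3 -0. ] t 17.15
```

View pics/s14.png

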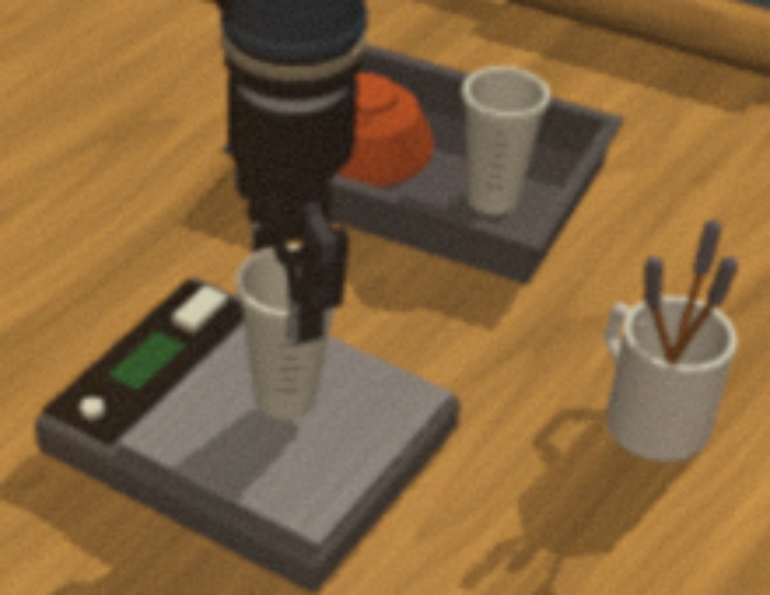

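The beaker hangs upright over the pan middle, with its foot at crop (285,405). The used one stands in the tray at crop (500,145). I lower it in small steps to contact.

>>> {"method": "servo_tool", "body": {"hand": [0.5,0.5,0.5,0.5,0.5,0.5], "travel": [[0.001,-0.001,0.004],[0.001,-0.001,0.008],[0.001,-0.001,0.011],[0.001,-0.001,0.013],[0.001,-0.001,0.014],[0.001,-0.001,0.014]], "turn": [[0,0,0],[0,0,0],[0,0,0],[0,0.1,0],[0,0.1,0],[0,0.1,0]]}}

```text
t: 17.8
tool_pos: [575.0, 23.6, 127.9]
tcp_rot: [[0.831, -0.556, -0.001], [-0.556, -0.831, -0.001], [-0.0, 0.001, -1.0]]
contact_force: [0.8, 0.1, -0.4]
finger_gap: 65.5
```

>>> {"method": "servo_tool", "body": {"hand": [0.5,0.5], "travel": [[0,0,0.001],[0,0,0.001]], "turn": [[0,0,0],[0,0,0]]}}

```text
t: 18.0
tool_pos: [575.1, 23.6, 127.0]
tcp_rot: [[0.831, -0.556, -0.001], [-0.556, -0.831, -0.001], [0.0, 0.001, -1.0]]
contact_force: [0.2, -0.9, -0.3]
finger_gap: 65.5
```

>>> {"method": "servo_tool", "body": {"hand": [0.5,0.5], "travel": [[0,0,0.001],[0,0,0.001]], "turn": [[0,0,0],[0,0,0]]}}

```text
t: 18.2
tool_pos: [575.2, 23.8, 126.7]
tcp_rot: [[0.831, -0.556, 0.0], [-0.556, -0.831, -0.001], [0.001, 0.001, -1.0]]
contact_force: [-1.0, 0.6, 4.2]
finger_gap: 65.7
```

>>> {"method": "servo_tool", "body": {"hand": [0.5,0.5], "travel": [[0,0,0.001],[0,0,0.001]], "turn": [[0,0,0],[0,0,0]]}}

```text
t: 18.4
tool_pos: [575.4, 24.1, 126.7]
tcp_rot: [[0.831, -0.556, 0.001], [-0.556, -0.831, -0.0], [0.001, -0.001, -1.0]]
contact_force: [-1.7, 1.1, 8.2]
finger_gap: 65.6
```

Contact with the pan at the expected height. I release, then rise.

>>> {"method": "servo_tool", "body": {"hand": [0.25,0.2,0.15,0.1,0.05,0,0,0], "travel": [[0,0,0],[0,0,0],[0,0,0],[0,0,0],[0,0,0],[0,0,0],[0,0,0],[0,0,0]], "turn": [[0,0,0],[0,0,0],[0,0,0],[0,0,0],[0,0,0],[0,0,0],[0,0,0],[0,0,0]]}}

```text
t: 19.2
tool_pos: [575.4, 24.0, 126.6]
tcp_rot: [[0.831, -0.556, 0.001], [-0.556, -0.831, -0.0], [0.001, -0.0, -1.0]]
contact_force: [-0.3, 0.2, -0.1]
finger_gap: 85.2
```

>>> {"method": "servo_tool", "body": {"hand": [0,0,0,0,0,0,0], "travel": [[0,0,-0.015],[0,0,-0.03],[0,0,-0.05],[0,0,-0.075],[0,0,-0.1],[0,0,-0.11],[0,0,-0.11]], "turn": [[0,0,0],[0,0,0],[0,0,0],[0,0,0],[0,0,0],[0,0,0],[0,0,0]]}}

```text
t: 19.9
tool_pos: [576.0, 24.1, 237.7]
tcp_rot: [[0.831, -0.556, 0.004], [-0.556, -0.831, -0.0], [0.003, -0.002, -1.0]]
contact_force: [-0.0, -0.5, -1.0]
finger_gap: 85.5
```

```bash
python3 - <<'E'
from h import *
plan([455,75,240],-80)
plan([455,75,240],0)
print(state()['qpos'])
f=grab_frame('scene');cv2.imwrite('pics/s15.png',cv2.resize(f[120:290,240:460,::-1],None,fx=3.5,fy=3.5))
E
```

```text
at [576.   24.1 237.7] travel m [-0.1289  0.025  -0.0028] turn [-0.18 -0.13 46.22] gap 85.5 F [-0.  -0.5 -1. ] t 19.9
at [576.   24.1 237.7] travel m [-0.1289  0.025  -0.0028] turn [ -0.05  -0.21 -33.78] gap 85.5 F [-0.  -0.5 -1. ] t 19.9
[ 4.19957281e-02  3.22927371e-01  1.21880291e-01  1.36607370e+00
 -3.29068381e-04  2.20240069e+00]
```

View pics/s15.png

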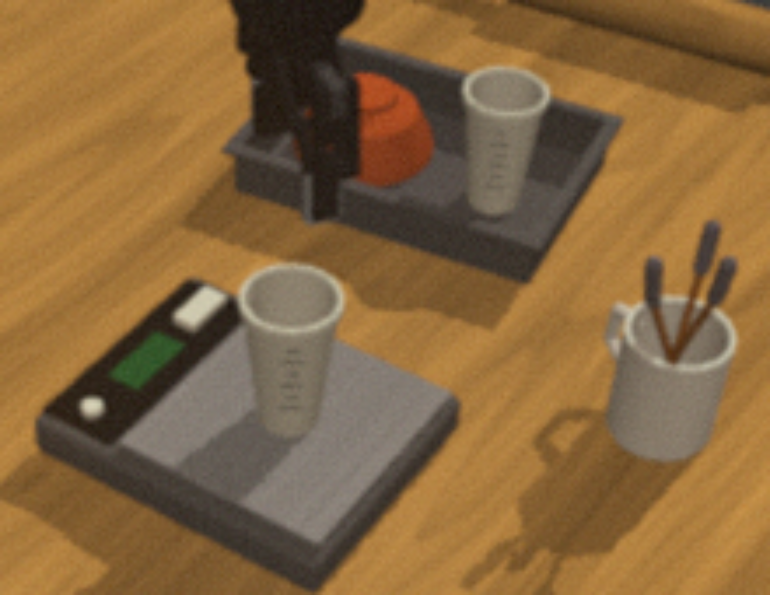

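The clean beaker stands upright on the pan, rim at crop (292,300), foot at (292,425), released. I shut the fingers, turn them, and go over the tare key at height.

>>> {"method": "servo_tool", "body": {"hand": [0.3,0.6,1,1,1,1,1,1,1,1], "travel": [[-0.01,0.002,-0.003],[-0.035,0.007,-0.003],[-0.06,0.012,-0.003],[-0.085,0.017,-0.003],[-0.11,0.021,-0.003],[-0.125,0.024,-0.003],[-0.129,0.025,-0.003],[-0.129,0.025,-0.003],[-0.129,0.025,-0.003],[-0.129,0.025,-0.003]], "turn": [[0,0,-4],[0,0,-8],[0,0,-13],[0,0,-18],[0,0,-23],[0,0,-28],[0,0,-32],[0,-0.2,-34],[0,-0.2,-34],[0,-0.2,-34]]}}

```text
t: 20.95
tool_pos: [453.9, 74.9, 238.2]
tcp_rot: [[1.0, 0.003, -0.003], [0.003, -1.0, 0.0], [-0.003, -0.0, -1.0]]
contact_force: [0.2, -0.1, 0.7]
finger_gap: -0.1
```

```bash
python3 - <<'E'
from h import *
plan([455,75,60],0)
f=grab_frame('scene');cv2.imwrite('pics/s16.png',cv2.resize(f[120:290,200:420,::-1],None,fx=3.5,fy=3.5))
E
```

```text
at [453.9  74.9 238.2] travel m [0.0016 0.     0.1782] turn [-0.03  0.17  0.15] gap -0.1 F [ 0.2 -0.1  0.7] t 20.95
```

View pics/s16.png

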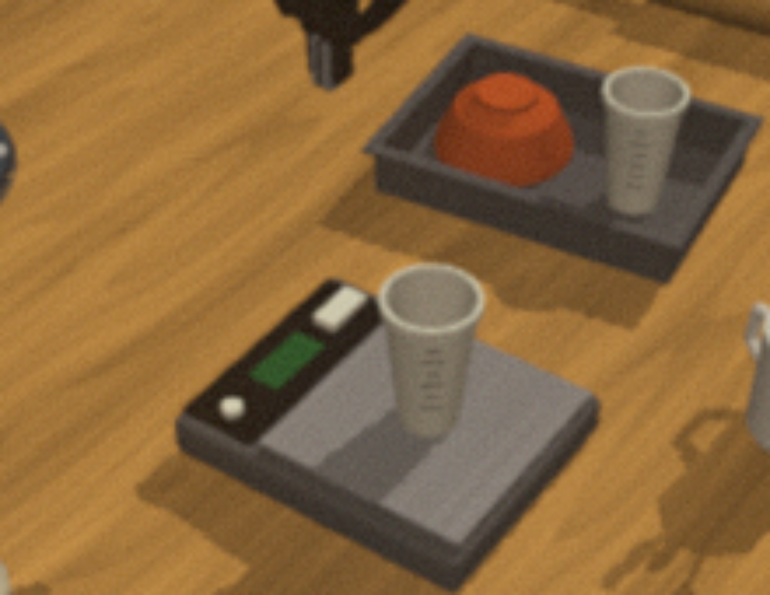

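The shut fingers (crop (328,75)) are over the tare key (crop (340,308)); the beaker on the pan is well clear. I descend to 13 mm above the key.

>>> {"method": "servo_tool", "body": {"hand": [1,1,1,1,1,1,1,1,1], "travel": [[0.001,0,0.02],[0.001,0,0.05],[0.001,0,0.08],[0.001,0,0.11],[0.001,0,0.14],[0.001,0,0.16],[0.001,0,0.173],[0.001,0,0.178],[0.001,0,0.178]], "turn": [[0,0,0],[0,0,0],[0,0,0],[0,0,0],[0,0,0],[0,0,0],[0,0,0],[0,0,0],[0,0,0]]}}

```text
t: 21.9
tool_pos: [454.2, 74.9, 59.8]
tcp_rot: [[1.0, 0.002, -0.004], [0.002, -1.0, 0.0], [-0.004, -0.0, -1.0]]
contact_force: [-0.5, -0.2, 0.6]
finger_gap: -0.0
```

```bash
python3 - <<'E'
from h import *
plan([455,75,42],0)
f=grab_frame('scene');cv2.imwrite('pics/s17.png',cv2.resize(f[120:290,200:420,::-1],None,fx=3.5,fy=3.5))
E
```

```text
at [454.2  74.9  59.8] travel m [ 0.0009 -0.0001  0.0178] turn [-0.01  0.24  0.12] gap -0.0 F [-0.5 -0.2  0.6] t 21.9
```

View pics/s17.png

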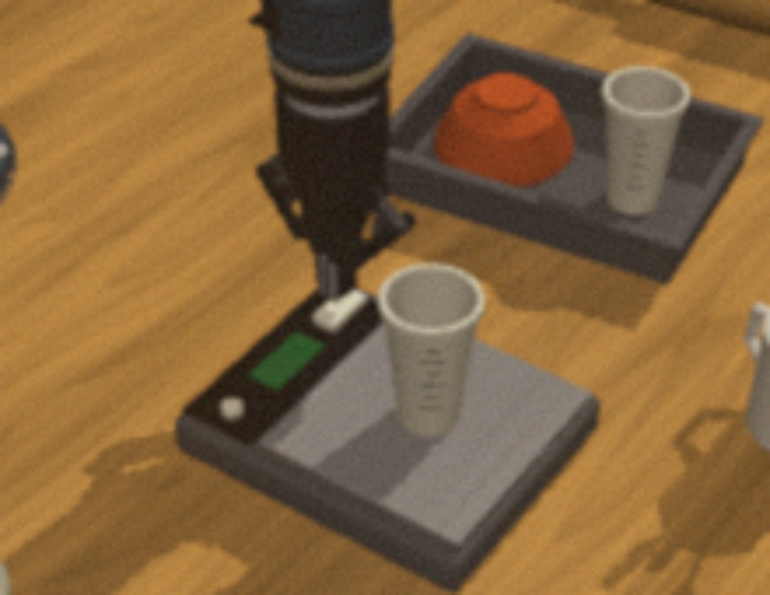

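The fingertips at crop (335,290) are just above the tare key, far from the power key (232,408). I press down in steps.

>>> {"method": "servo_tool", "body": {"hand": [1,1,1,1,1], "travel": [[0.001,0,0.006],[0.001,0,0.011],[0.001,0,0.013],[0.001,0,0.015],[0.001,0,0.016]], "turn": [[0,0,0],[0,0,0],[0,0,0],[0,0,0],[0,0,0]]}}

```text
t: 22.45
tool_pos: [455.6, 75.0, 44.5]
tcp_rot: [[1.0, 0.002, -0.003], [0.002, -1.0, 0.0], [-0.003, -0.0, -1.0]]
contact_force: [-0.6, -1.0, 3.7]
finger_gap: -0.1
```

>>> {"method": "servo_tool", "body": {"hand": [1,1,1], "travel": [[0,0,0.001],[0,0,0.002],[0,0,0.002]], "turn": [[0,0,0],[0,0,0],[0,0,0]]}}

```text
t: 22.75
tool_pos: [455.6, 75.0, 43.0]
tcp_rot: [[1.0, 0.002, -0.003], [0.002, -1.0, 0.0], [-0.003, -0.0, -1.0]]
contact_force: [-2.0, 0.3, 9.0]
finger_gap: -0.2
```

At z = 43.0 mm with 9 N, the key is bottomed (5 N needed). I release and rise.

>>> {"method": "servo_tool", "body": {"hand": [1,1,1,1,1,1,1,1,1], "travel": [[0,0,0],[0,0,-0.005],[0,0,-0.015],[0,0,-0.035],[0,0,-0.07],[0,0,-0.11],[0,0,-0.15],[0,0,-0.19],[0,0,-0.2]], "turn": [[0,0,0],[0,0,0],[0,0,0],[0,0,0],[0,0,0],[0,0,0],[0,0,0],[0,0,0],[0,0,0]]}}

```text
t: 23.65
tool_pos: [457.6, 75.1, 247.7]
tcp_rot: [[1.0, 0.002, 0.004], [0.002, -1.0, 0.002], [0.004, -0.002, -1.0]]
contact_force: [0.7, -0.6, 0.6]
finger_gap: 0.2
```

>>> {"method": "servo_tool", "body": {"hand": [1,1,1], "travel": [[0,0,0],[0,0,0],[0,0,0]], "turn": [[0,0,0],[0,0,0],[0,0,0]]}}

```text
t: 23.95
tool_pos: [457.0, 75.0, 246.5]
tcp_rot: [[1.0, 0.002, 0.002], [0.002, -1.0, 0.001], [0.002, -0.001, -1.0]]
contact_force: [-0.6, -1.1, 0.2]
finger_gap: 0.0
```

```bash
python3 - <<'E'
from h import *
f=grab_frame('scene');cv2.imwrite('pics/s18.png',f[:,:,::-1])
f=grab_frame('top');cv2.imwrite('pics/t18.png',f[:,:,::-1])
E
```

```text
(no output)
```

View pics/s18.png

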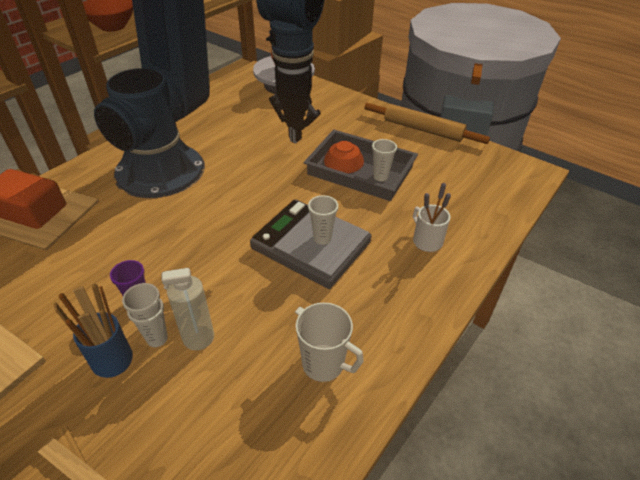

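View pics/t18.png

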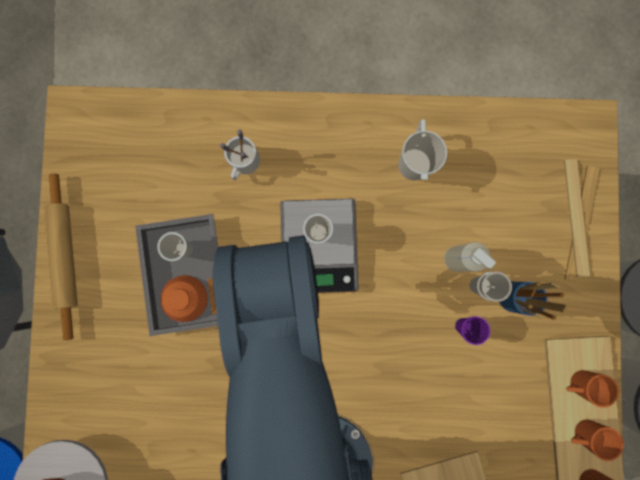

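The final pictures show the clean beaker upright on the pan (top view (318,229)), the used one in the tray (172,247) and two nested at (494,287); everything else is as before and the arm is clear. One numeric check, then I hand in.

```bash
python3 - <<'E'
from h import *
print('pan beaker',onz('top',(318.3,229),153),onz('scene',(323,206),153),'tray beaker',onz('top',(172,247),109),onz('scene',(384.5,146.5),109))
close_job()
E
```

```text
pan beaker [573.1  24.1] [577.3  22.8] tray beaker [525.6 366.6] [530.  365.2]
the job is handed in; nothing more can be done
```

The beaker change and tare press are done, and I handed the job in at about 24 s of the 72 s allowed. `close_job()` reports no verdict.

- **Used beaker:** it stands upright in the tray's empty half, let go. The two views put it at about (528, 366) mm, within roughly 3 mm of the middle of that half.
- **Clean beaker:** only the top one came off the stack; the two below stayed nested and looked unmoved. It stands upright on the pan, let go. The two views put it at about (575, 23.5) mm, within about 3 mm of the pan centre I measured.
- **Tare key:** I pressed it to 43.0 mm with 9 N, which is its full 4 mm travel, then released it. The power key was not touched.
- **Surroundings:** in the last pictures the jar, bottle, jug and mug look unmoved, and the arm is clear of everything.

No check failed. The two cameras disagreed by about 4 mm in x, well inside the tolerances. I judged the tare key to be up again only from the arm lifting clear, because the arm hid it in the last top view.

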